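# Gather the vertebrae in the tray's pouring corner and hold it tilted

## Task

Gently set the fish vertebra lying on the bench into the black sorting tray with the other four, without dropping it in. Then lift the tray and tip it towards its cut-off pouring corner until all five vertebrae have slid down and lie bunched in that corner, within 8 cm of it and not strung out along a wall, spilling none and leaving the jar and the hand lens alone. Finish still holding the tray tilted and still, the pouring corner lowest and at least 5 cm clear of the bench, so that I can put a dish under it.

Things in the scene. Friction and masses are not known exactly. Their poses are not given: they have to be found in the camera images.
- tray: Loose stiff black tray, about 0.3 kg, outside 240 (x) by 170 (y) by 40 mm high, upright walls 8 mm thick, floor 5 mm (inside 224 x 154 mm). Origin: centre of its underside, z up. The -x -y corner is cut off at 45 degrees, 60 mm off each side: the pouring corner. It can be lifted by pinching a wall with 30 N or more; bone slides on its floor from a slope of about 11 to 17 degrees on.
- pour_corner (a point): Point on the tray's floor, middle of the inside foot of the pouring corner's slanted wall, at (-84, -49, +5) mm in the tray's frame; axes those of the tray. The slanted wall is 26 mm high over the underside, not 40. Tipped straight from the tray's centre towards this point (24 to 32 degrees), the vertebrae bunch up here; with equal slopes along length and width they line up along the long wall.
- vertebra1: Fish vertebra: a bone-coloured spool (disc) 26 mm across and 18 mm thick, hollowed at both ends, 12 g, slippery. It starts inside the tray, lying on one flat face, away from the pouring corner and from the middle of the tray's +y wall. Origin: centre of the face that is its underside at the start, z along the spool's axis.
- vertebra2: Fish vertebra: a bone-coloured spool (disc) 26 mm across and 18 mm thick, hollowed at both ends, 12 g, slippery. It starts inside the tray, lying on one flat face, away from the pouring corner and from the middle of the tray's +y wall. Origin: centre of the face that is its underside at the start, z along the spool's axis.
- vertebra3: Fish vertebra: a bone-coloured spool (disc) 26 mm across and 18 mm thick, hollowed at both ends, 12 g, slippery. It starts inside the tray, lying on one flat face, away from the pouring corner and from the middle of the tray's +y wall. Origin: centre of the face that is its underside at the start, z along the spool's axis.
- vertebra4: Fish vertebra: a bone-coloured spool (disc) 26 mm across and 18 mm thick, hollowed at both ends, 12 g, slippery. It starts inside the tray, lying on one flat face, away from the pouring corner and from the middle of the tray's +y wall. Origin: centre of the face that is its underside at the start, z along the spool's axis.
- stray: Fish vertebra: a bone-coloured spool (disc) 26 mm across and 18 mm thick, hollowed at both ends, 12 g, slippery. It starts on the bench to the left of the tray, lying on one flat face. Origin: centre of the face that is its underside at the start, z along the spool's axis.
- jar: Bystander: round clear specimen jar with a black lid, 68 mm across, 96 mm high, standing to the right of the tray; origin: centre of its underside. Leave it alone.
- magnifier: Bystander: hand lens lying flat at the left, 62 mm round lens (origin: centre of its underside), 10 mm thick, its handle running 115 mm to -x. Leave it alone.

How it is judged:
On the way:
1. the stray vertebra lies in the tray, let go, the tray still flat on the bench (z of stray in the frame of tray between 0 and 0.035 m and x of stray in the frame of tray between -0.112 and 0.112 m and y of stray in the frame of tray between -0.077 and 0.077 m and contact force between the fingers and stray below 0.02 N and linear speed of stray below 0.03 m/s and angle between tray's own z axis and vertical below 0.1 rad and height (world z) of tray below 0.01 m), for 0.2 s.
At the end, for the whole second after the job is handed in: All five vertebrae rest in the tray within 80 mm of the pouring corner's foot. The fingers hold it still, over 2 N, tilted over 15 degrees, length and width each sloping over 7 degrees down to that corner, whose floor is over 55 mm above the bench. It touches no bystander (distance between each of vertebra1, vertebra2, vertebra3, vertebra4, stray and pour_corner below 0.08 m and z of vertebra1 in the frame of tray between 0 and 0.035 m and linear speed of each of vertebra1, vertebra2, vertebra3, vertebra4, stray, tray below 0.03 m/s and z of vertebra2 in the frame of tray between 0 and 0.035 m and z of vertebra3 in the frame of tray between 0 and 0.035 m and z of vertebra4 in the frame of tray between 0 and 0.035 m and z of stray in the frame of tray between 0 and 0.035 m and angle between tray's own x axis and vertical below 1.45 rad and angle between tray's own y axis and vertical below 1.45 rad and angle between tray's own z axis and vertical above 0.26 rad and height (world z) of pour_corner above 0.055 m and contact force between the fingers and tray above 2 N and contact force between tray and jar below 0.05 N and contact force between tray and magnifier below 0.05 N); the arm keeps its last pose, push and grip.
It fails at once if a vertebra spills out of the tray (distance between any of vertebra1, vertebra2, vertebra3, vertebra4 and tray above 0.17 m or z of any of vertebra1, vertebra2, vertebra3, vertebra4 in the frame of tray below -0.02 m or ((distance between stray and tray above 0.17 m or z of stray in the frame of tray below -0.02 m) and angle between tray's own z axis and vertical above 0.15 rad)).
It fails at once if the stray vertebra is dropped into the tray: let fall with its underside more than about 40 mm above the tray's floor (z of stray in the frame of tray above 0.042 m and contact force between the fingers and stray below 0.01 N and linear speed of stray above 0.35 m/s).
It fails at once if the jar or the hand lens is moved by more than 20 mm (distance of any of jar, magnifier from where it was at the start of the episode above 0.02 m).
It also fails if it takes over 61 s, if anything falls off the work surface, if the arm or the gripper's body presses on something with over 40 N, if the wrist force passes 120 N, or if a joint passes its speed limit or range.

## Robot

A 6-joint arm with a two-finger parallel gripper is mounted at the origin on the work surface. World frame = base frame: x ahead of the robot, y to its left, z up, the work surface at z = 0. Lengths are in m, angles in rad, forces in N, time in s.
With the tool pointing down it reaches from about 0.3 to 0.85 m from the base axis. Payload 5.4 kg.
Tool frame: the origin (TCP) lies at the very end of the fingers, on their centre line; the grasp point (between the pads) lies bot.tcp_to_grasp behind it (bot.tcp_to_grasp is the distance from the TCP to the grasp point, in m); x points along the fingers, z is the direction in which the jaws open and shut, and the axes are right-handed (so a half turn about x gives the same grasp; the last joint's range is limited). The gripper opens to 85 mm and grips with 20 to 120 N. Pads are 22 mm wide; open, the fingers measure 114 mm over their backs; the gripper's body (76 mm by 85 mm) begins 54 mm behind the grasp point. The pads swing forward as they close: fully open they stand 13 mm farther back than shut.
Start: joints at [-1.538, 0.158, 1.597, -0, 1.386, -0.21], TCP at [0.138, -0.558, 0.231] pointing down, gripper open.
Joint ranges: [-2.91, 2.91], [-0.94, 2.29], [0.18, 2.7], [-1.29, 4.43], [0.17, 2.64], [-3, 3]. Speed limits (rad/s): [2.57, 2.57, 3.14, 3.14, 3.14, 3.14].

## Interface

Orientations are given as a unit quaternion [w, x, y, z].
In Python, from cell import bot gives the robot as it stands.
- The arm moves only by the tool carry_out, never from a script. Its argument "deltas" is a list of rows, each a list of 4 numbers: the shift along the tool's x, y, z scaled (see below), then the turn about the tool's x scaled (see below). In form: [[x, y, z, yaw], ...]. A call has 1 to 12 rows; each row is the pose to reach, as a shift and turn from the pose commanded when the call began, along the tool's axes at that moment, turning the shorter way round; what a row does not reach only later rows make up. The controller multiplies each number of a shift by 20 cm and each number of a turn by 2 pi rad. A row lasts 1/12 s, in which the tool goes at most 41.7 mm and 7.16 degrees, less where a joint would pass 70% of its speed; a pose out of reach is approached as far as the arm can. A call with a number of a shift or a turn outside -1 to 1 is refused whole. A call with a gripper value outside its range is refused whole. "hand" is the gripper command: -1 is shut, 1 is fully open, values between are in proportion, set as the call begins (left out, the last holds). The fingers move at their own pace and stop on an object; "grip_force" is the grip in N (left out, the last holds). Time passes only in rows, so rows that repeat a pose let the fingers close. It gives the time, the measured TCP pose, the force and the opening at its end, in the units of the state.
- bot.sense(): the state, without advancing time (a new reading comes with each control period).
- bot.snapshot(name): name is "scene" or "top" or "wrist"; returns a dict with "image" (480x640x3 uint8, red, green, blue), "fovy" (degrees; the focal length in pixels is half the picture's height over the tangent of half this angle, whatever the lens; pixels are square), "cx", "cy" (the principal point, pixels), "k1" (the pictures are not rectified: a ray, as slopes to the right and down, at radius r is drawn at 1 + k1 r^2 times it, then the intrinsics apply), "R" (3x3) and "t" (3): a world point X has camera coordinates R X + t. Camera axes: x right, y down, z forward; pixel columns grow to the right and rows downward; lengths in m; the calibration is good to about 2 mm. A picture is of the moment at which its call begins. There is no depth.
- bot.job_done(): hands the job in, once; it reports no verdict.
The state is a dict: "time": time; "joint_pos": joint angles; "qvel": joint speeds; "joint_efforts": joint torques, N m; "tool_pos": TCP position; "ee_rot": TCP orientation; "wrist_force": force on the tool from outside, world axes, zero at the start; "torque": the same for the moment, N m; "gripper_width": finger opening in m.
Only numpy, scipy, OpenCV 4.12 (cv2) and the standard library are available. Lean on these libraries where they do the work, as an engineer would, in place of code of your own. Each camera call takes 0.05 s, during which the arm holds its last target. There are 200 camera calls.

## Working session

There is one attempt and no reset: what is moved stays moved. The work goes in short steps, Python scripts to look and compute and a tool call to move; the robot and the scene stay as the last step left them, time stands still between calls to the robot, and variables do not carry over. Pictures are saved under pics/ and viewed, about 8 in all and at most 12, crops included, and the job is handed in when it is done.

Besides the shell and the picture viewer there is one more tool, called after "Emit:" in YAML: its name, and indented under it one key for each argument. carry_out: Moves the arm, as the interface text tells. Its arguments: {"type":"object","properties":{"deltas":{"type":"array","items":{"type":"array","items":{"type":"number","minimum":-1,"maximum":1}}},"hand":{"type":"number"},"grip_force":{"type":"number"}},"required":["deltas"]}

```bash
mkdir -p pics; ls; cat > h.py <<'E'
import numpy as np, cv2
from cell import bot
from scipy.spatial.transform import Rotation as R
def snap(n,f):
    s=bot.snapshot(n); cv2.imwrite('pics/'+f,s['image'][:,:,::-1]); np.save('pics/'+n+'.npy',s,allow_pickle=True); return s
def K(s):
    f=240/np.tan(np.radians(s['fovy'])/2); return np.array([[f,0,s['cx']],[0,f,s['cy']],[0,0,1]])
def ray(s,uv):
    p=cv2.undistortPointsIter(np.array([[uv]],float),K(s),np.array([s['k1'],0,0,0,0]),None,None,(3,50,1e-10)).ravel()
    Rm=np.array(s['R']); d=Rm.T@np.array([p[0],p[1],1]); o=-Rm.T@np.array(s['t']); return o,d
def onz(s,uv,z):
    o,d=ray(s,uv); return o+d*(z-o[2])/d[2]
def load(n): return np.load('pics/'+n+'.npy',allow_pickle=True).item()
def rot():
    q=bot.sense()['ee_rot']; return R.from_quat([q[1],q[2],q[3],q[0]]).as_matrix()
E
python3 - <<'E'
from h import *
for n in ['top','scene']:
    s=snap(n,n+'0.png'); print(n,s['fovy'],s['k1'],-np.array(s['R']).T@s['t'])
print(bot.sense(),bot.tcp_to_grasp,rot())
E
```

```text
pics
top 48.21528249060021 0.0015281192721424727 [0.37290856 0.02678295 1.3419395 ]
scene 44.158842145074786 -0.020274909265463822 [1.10022431 0.84460832 1.12621533]
{'time': 0.1, 'joint_pos': array([-1.53806717e+00,  1.58997162e-01,  1.59811630e+00, -4.91836980e-06,
        1.38620218e+00, -2.10075801e-01]), 'qvel': array([ 6.48807368e-04, -1.68430126e-03, -2.43183409e-03,  2.46168486e-05,
        1.11480187e-03, -7.85496570e-04]), 'joint_efforts': array([-4.03807899e-04, -3.96990216e+01, -3.32338679e+01, -2.36227379e-04,
        4.24512051e-03,  3.88838188e-06]), 'tool_pos': array([ 0.13821835, -0.55757807,  0.2304041 ]), 'ee_rot': array([ 0.5564799 ,  0.43623333,  0.55726434, -0.43530112]), 'wrist_force': array([-0.78758656, -0.78895741,  0.01464219]), 'torque': array([-0.00477128,  0.00332886, -0.04061338]), 'gripper_width': 0.0855365026983415} 0.0187 [[-6.12141480e-05  9.70667201e-01  2.40427081e-01]
 [ 1.72190840e-03  2.40426827e-01 -9.70665738e-01]
 [-9.99998516e-01  3.54574935e-04 -1.68611753e-03]]
```

View pics/top0.png

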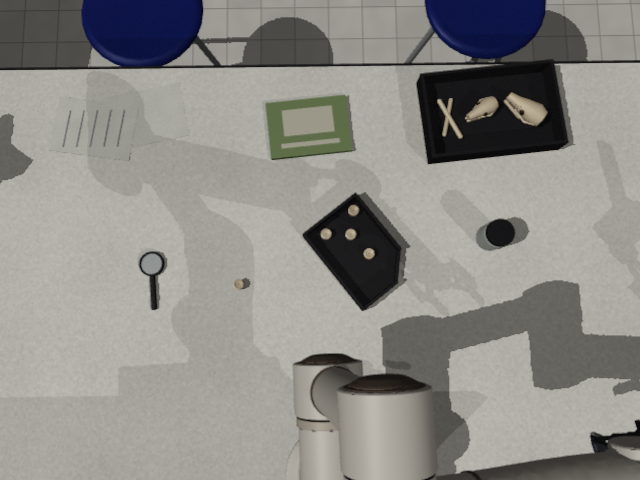

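View pics/scene0.png

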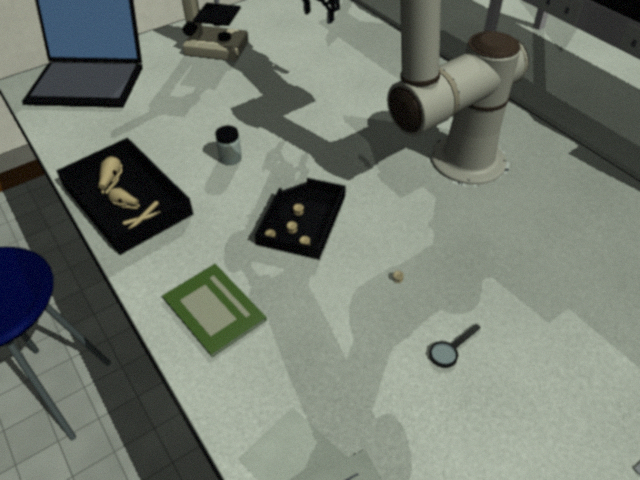

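The top view shows the tray at about (355,250), the stray at (240,284), the lens at (152,264) and the jar at (500,233). The cut corner is on the tray's right side, near (401,265). Next I'll get positions.

```bash
python3 - <<'E'
from h import *
s=load('top'); im=s['image']; g=im.max(2)
m=np.zeros_like(g); sub=(slice(185,320),slice(290,412)); m[sub]=(g[sub]<60)*255
m=cv2.morphologyEx(m,cv2.MORPH_CLOSE,np.ones((13,13)))
c=max(cv2.findContours(m,0,2)[0],key=cv2.contourArea)
ap=cv2.approxPolyDP(c,5,True)[:,0]
for p in ap: print('tray',p,onz(s,p,0.04)[:2].round(3),onz(s,p,0.0)[:2].round(3))
hsv=cv2.cvtColor(im,cv2.COLOR_RGB2HSV); b=((hsv[...,1]>55)&(hsv[...,2]>90)&(hsv[...,0]<30)).astype(np.uint8)
b[:190]=0;b[320:]=0
n,l,st,ce=cv2.connectedComponentsWithStats(b)
for i in range(1,n):
    if st[i,4]>20: print(st[i],ce[i].round(1),onz(s,ce[i],0.018)[:2].round(3))
v=cv2.resize(im[180:330,220:420],None,fx=4,fy=4,interpolation=2); cv2.imwrite('pics/c0.png',v[:,:,::-1])
for p in [(500,233),(152,264),(153,308)]: print(onz(s,p,0.0))
E
```

```text
tray [355 193] [ 0.668 -0.071] [ 0.677 -0.074]
tray [303 236] [0.562 0.058] [0.568 0.059]
tray [364 309] [ 0.382 -0.087] [ 0.383 -0.09 ]
tray [397 283] [ 0.444 -0.169] [ 0.446 -0.175]
tray [401 248] [ 0.529 -0.181] [ 0.534 -0.187]
[348 205  11  11  77] [353.1 210. ] [ 0.629 -0.067]
[321 228  11  12  63] [325.6 233.5] [0.571 0.003]
[345 229  11  11  65] [350.3 234.2] [ 0.568 -0.059]
[364 248  11  11  62] [368.5 253.5] [ 0.519 -0.103]
[235 280   9   9  62] [238.7 284.1] [0.447 0.218]
[ 0.56917839 -0.4392278   0.        ]
[0.50110231 0.43877923 0.        ]
[0.39144756 0.43321402 0.        ]
```

View pics/c0.png

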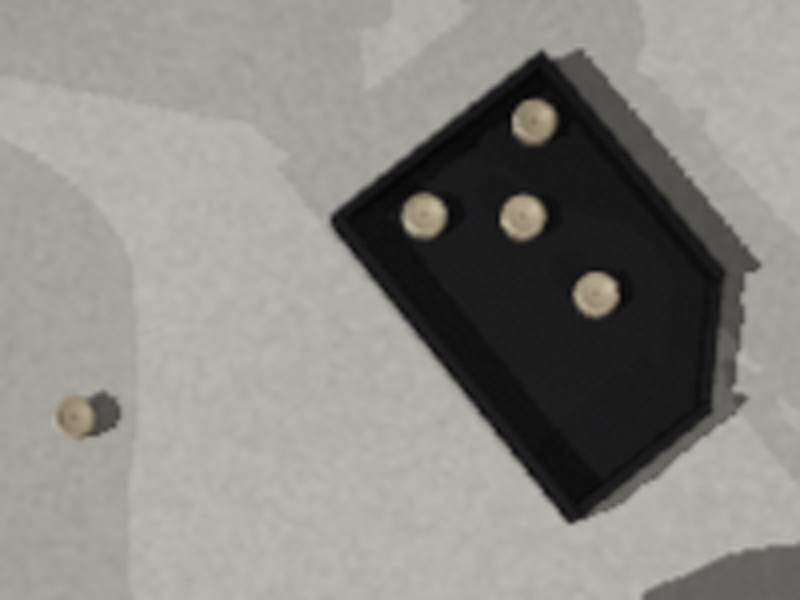

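Tray centre is about (0.524, -0.081) with yaw about 39°, and the stray is at (0.447, 0.218). Next is a helper that turns a world target into row numbers, then I start moving.

```bash
cat >> h.py <<'E'
def go(p,yaw=None):
    """print row numbers to bring TCP to p with jaw axis at world yaw (deg, mod 180)"""
    s=bot.sense(); M=rot(); d=M.T@(np.array(p)-s['tool_pos'])/0.2; y0=np.degrees(np.arctan2(M[1,2],M[0,2]))
    t=0 if yaw is None else -((yaw-y0+90)%180-90)/360
    print('t',round(s['time'],2),'pos',s['tool_pos'].round(4),'yaw',round(y0,1),'row',d.round(3),'turn',round(t,4),'q',s['joint_pos'].round(2),'w',round(s['gripper_width'],4),'F',s['wrist_force'].round(1))
E
python3 -c "
from h import *
go([.447,.218,.12],38.9)"
```

```text
t 0.1 pos [ 0.1382 -0.5576  0.2304] yaw -76.1 row [ 0.559  2.431 -3.392] turn 0.1806 q [-1.54  0.16  1.6  -0.    1.39 -0.21] w 0.0855 F [-0.8 -0.8  0. ]
```

Emit:
carry_out:
  deltas:
    - [0, 0.7, -1, -0.12]
    - [0, 0.7, -1, -0.12]
    - [0, 0.7, -1, -0.12]
    - [0, 0.7, -1, -0.12]
    - [0, 0.7, -1, -0.12]
    - [0, 0.7, -1, -0.12]
    - [0, 0.7, -1, -0.12]
  hand: 0
  grip_force: 20

```text
time: 0.68
tool_pos: [0.2276, -0.3252, 0.2303]
ee_rot: [0.679, 0.198, 0.679, -0.196]
wrist_force: [-1.5, -0.5, -1.2]
gripper_width: 0.0425
```

```bash
python3 -c "
from h import *
go([.447,.218,.12],38.9)"
```

```text
t 0.68 pos [ 0.2276 -0.3252  0.2303] yaw -32.4 row [ 0.561  2.88  -0.526] turn -0.1979 q [-1.27 -0.33  2.06  0.    1.42 -0.7 ] w 0.0425 F [-1.5 -0.5 -1.2]
```

Emit:
carry_out:
  deltas:
    - [0, 1, 0.1, -0.12]
    - [0, 1, 0.1, -0.12]
    - [0, 1, 0.1, -0.12]
    - [0, 1, 0.1, -0.12]
    - [0, 1, 0.1, -0.12]
    - [0, 1, 0.1, -0.12]
    - [0, 1, 0.1, -0.12]

```text
time: 1.27
tool_pos: [0.3521, -0.1719, 0.231]
ee_rot: [0.704, -0.066, 0.704, 0.066]
wrist_force: [0.3, -1.0, 0.4]
gripper_width: 0.0429
```

```bash
python3 -c "
from h import *
go([.447,.218,.12],38.9)"
```

```text
t 1.27 pos [ 0.3521 -0.1719  0.231 ] yaw 10.7 row [0.555 1.827 0.829] turn -0.0783 q [-0.76 -0.35  2.07 -0.    1.42 -0.95] w 0.0429 F [ 0.3 -1.   0.4]
```

Emit:
carry_out:
  deltas:
    - [0, 0.92, 0.42, -0.078]
    - [0, 0.92, 0.42, -0.078]
    - [0, 0.92, 0.42, -0.078]
    - [0, 0.92, 0.42, -0.078]
    - [0, 0.92, 0.42, -0.078]
    - [0, 0.92, 0.42, -0.078]

```text
time: 1.77
tool_pos: [0.4015, 0.0269, 0.2312]
ee_rot: [0.668, -0.232, 0.667, 0.234]
wrist_force: [0.5, -0.2, -0.3]
gripper_width: 0.0428
```

```bash
python3 -c "
from h import *
go([.447,.218,.12],38.9)"
```

```text
t 1.77 pos [0.4015 0.0269 0.2312] yaw 38.5 row [0.558 0.605 0.771] turn -0.0012 q [-0.24 -0.32  2.05  0.    1.42 -0.91] w 0.0428 F [ 0.5 -0.2 -0.3]
```

Emit:
carry_out:
  deltas:
    - [0.3, 0.605, 0.77, 0]
    - [0.56, 0.605, 0.77, 0]
    - [0.56, 0.605, 0.77, 0]
    - [0.56, 0.605, 0.77, 0]
    - [0.56, 0.605, 0.77, 0]
    - [0.56, 0.605, 0.77, 0]
    - [0.56, 0.605, 0.77, 0]
    - [0.56, 0.605, 0.77, 0]
  hand: 0.3

```text
time: 2.43
tool_pos: [0.4467, 0.2121, 0.1184]
ee_rot: [0.667, -0.232, 0.669, 0.231]
wrist_force: [-0.5, -1.0, -0.2]
gripper_width: 0.0552
```

```bash
python3 - <<'E'
from h import *
s=snap('wrist','w0.png'); im=s['image']
hsv=cv2.cvtColor(im,cv2.COLOR_RGB2HSV); b=((hsv[...,1]>55)&(hsv[...,2]>90)&(hsv[...,0]<30)).astype(np.uint8)
n,l,st,ce=cv2.connectedComponentsWithStats(b)
for i in range(1,n):
    if st[i,4]>200: print(st[i],ce[i].round(1),onz(s,ce[i],0.012)[:2].round(4))
go([.447,.218,.004],38.9)
E
```

```text
[316 217  37  37 921] [333.8 235.1] [0.4513 0.22  ]
t 2.48 pos [0.4472 0.2118 0.1194] yaw 38.2 row [0.577 0.025 0.019] turn -0.0019 q [ 0.2   0.07  1.93 -0.    1.15 -0.47] w 0.0555 F [-0.4 -0.2 -0.6]
```

View pics/w0.png

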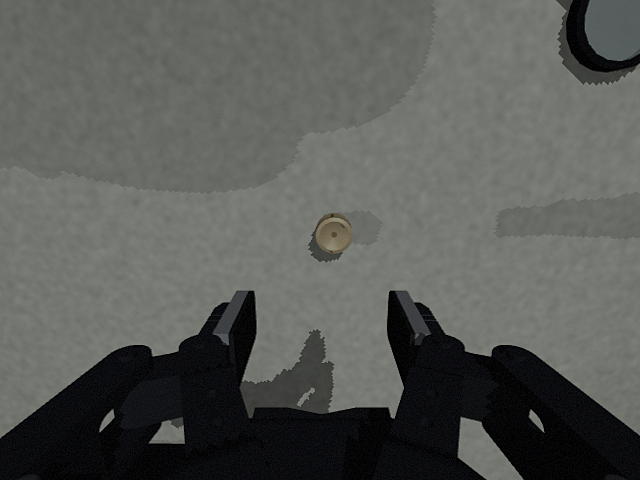

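The wrist view shows the stray at (334,235) between the open fingers, just ahead of them, and nothing else is in the way. I'll descend onto (0.450, 0.219).

```bash
python3 - <<'E'
from h import *
s=load('wrist'); print(onz(s,(333.8,235.1),0.018))
go([.450,.219,.003],38.9)
E
```

```text
[0.45018575 0.22122073 0.018     ]
t 2.48 pos [0.4472 0.2118 0.1194] yaw 38.2 row [0.582 0.02  0.034] turn -0.0019 q [ 0.2   0.07  1.93 -0.    1.15 -0.47] w 0.0555 F [-0.4 -0.2 -0.6]
```

Emit:
carry_out:
  deltas:
    - [0.1, 0.02, 0.034, 0]
    - [0.4, 0.02, 0.034, 0]
    - [0.5, 0.02, 0.034, 0]
    - [0.58, 0.02, 0.034, 0]
    - [0.58, 0.02, 0.034, 0]
    - [0.58, 0.02, 0.034, 0]
    - [0.58, 0.02, 0.034, 0]

```text
time: 3.07
tool_pos: [0.4519, 0.2201, 0.0057]
ee_rot: [0.67, -0.232, 0.667, 0.232]
wrist_force: [0.9, 0.3, -0.3]
gripper_width: 0.0558
```

Emit:
carry_out:
  deltas:
    - [0, 0, 0, 0]
    - [0, 0, 0, 0]
    - [0, 0, 0, 0]
    - [0, 0, 0, 0]
    - [0, 0, 0, 0]
    - [0, 0, 0, 0]
  hand: -1
  grip_force: 25

```text
time: 3.57
tool_pos: [0.4511, 0.2208, 0.0051]
ee_rot: [0.669, -0.233, 0.667, 0.232]
wrist_force: [-1.4, -1.0, 7.0]
gripper_width: 0.025
```

Emit:
carry_out:
  deltas:
    - [-0.1, 0, 0, 0]
    - [-0.3, 0, 0, 0]
    - [-0.5, 0, 0, 0]
    - [-0.5, 0, 0, 0]
    - [-0.5, 0, 0, 0]

```text
time: 3.98
tool_pos: [0.4522, 0.2214, 0.107]
ee_rot: [0.671, -0.233, 0.665, 0.232]
wrist_force: [1.1, 0.1, -1.0]
gripper_width: 0.0249
```

```bash
python3 - <<'E'
from h import *
s=snap('wrist','w1.png')
go([.461,-.106,.1],38.9)
E
```

```text
t 4.03 pos [0.4504 0.2209 0.1046] yaw 38.4 row [ 0.022 -1.314 -0.974] turn -0.0014 q [ 0.21  0.11  1.92 -0.    1.11 -0.46] w 0.0249 F [-1.2  0.2 -0.7]
```

Emit:
carry_out:
  deltas:
    - [0, -0.6, -0.45, 0]
    - [0, -0.99, -0.73, 0]
    - [0, -0.99, -0.73, 0]
    - [0, -0.99, -0.73, 0]
    - [0, -0.99, -0.73, 0]
    - [0, -0.99, -0.73, 0]
    - [0, -0.99, -0.73, 0]
    - [0, -0.99, -0.73, 0]

```text
time: 4.7
tool_pos: [0.4571, -0.0265, 0.102]
ee_rot: [0.668, -0.23, 0.669, 0.232]
wrist_force: [-0.9, 0.3, 0.1]
gripper_width: 0.0251
```

Emit:
carry_out:
  deltas:
    - [0, -0.32, -0.24, 0]
    - [0, -0.32, -0.24, 0]
    - [0, -0.32, -0.24, 0]
    - [0, -0.32, -0.24, 0]
    - [0, -0.32, -0.24, 0]
    - [0, -0.32, -0.24, 0]

```text
time: 5.2
tool_pos: [0.4596, -0.1031, 0.1025]
ee_rot: [0.667, -0.233, 0.668, 0.234]
wrist_force: [0.3, 0.2, -1.0]
gripper_width: 0.0246
```

```bash
python3 - <<'E'
from h import *
s=snap('wrist','w2.png')
go([.461,-.106,.011],38.9)
E
```

```text
t 5.25 pos [ 0.4598 -0.1033  0.1027] yaw 38.5 row [ 0.459 -0.015 -0.003] turn -0.0011 q [-0.48  0.04  2.    0.    1.11 -1.15] w 0.0251 F [ 0.2 -0.5  0.1]
```

View pics/w2.png

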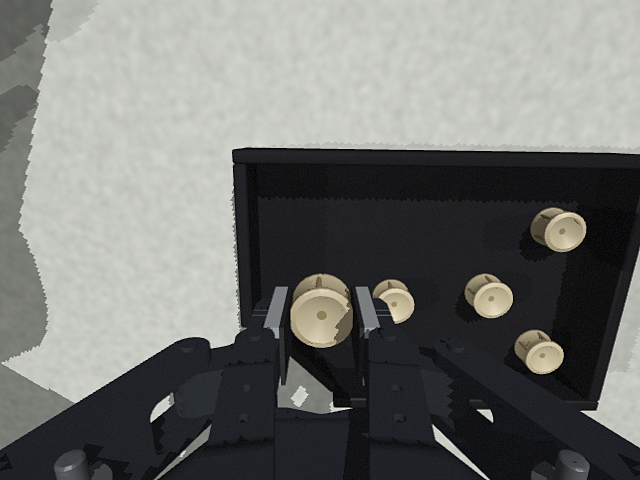

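The stray is held between the jaws at (321,312) and hangs over free floor. vertebra4, at (393,300), is just clear of the right finger. I'll lower it, open slightly and retreat.

Emit:
carry_out:
  deltas:
    - [0.1, -0.04, -0.02, 0]
    - [0.25, -0.04, -0.02, 0]
    - [0.36, -0.04, -0.02, 0]
    - [0.42, -0.04, -0.02, 0]
    - [0.45, -0.04, -0.02, 0]
    - [0.455, -0.04, -0.02, 0]
    - [0.455, -0.04, -0.02, 0]
    - [0.455, -0.04, -0.02, 0]

```text
time: 5.92
tool_pos: [0.463, -0.114, 0.0134]
ee_rot: [0.668, -0.233, 0.667, 0.232]
wrist_force: [-0.1, -0.5, 1.2]
gripper_width: 0.0247
```

Emit:
carry_out:
  deltas:
    - [0, 0, 0, 0]
    - [0, 0, 0, 0]
    - [0, 0, 0, 0]
    - [0, 0, 0, 0]
  hand: -0.15

```text
time: 6.25
tool_pos: [0.4623, -0.1141, 0.0127]
ee_rot: [0.668, -0.233, 0.668, 0.232]
wrist_force: [-0.8, -0.1, -0.8]
gripper_width: 0.0363
```

Emit:
carry_out:
  deltas:
    - [-0.03, 0, 0, 0]
    - [-0.1, 0, 0, 0]
    - [-0.3, 0, 0, 0]
    - [-0.6, 0, 0, 0]
    - [-0.8, 0, 0, 0]
    - [-0.8, 0, 0, 0]
    - [-0.8, 0, 0, 0]
    - [-0.8, 0, 0, 0]

```text
time: 6.92
tool_pos: [0.4627, -0.1143, 0.1737]
ee_rot: [0.669, -0.233, 0.667, 0.232]
wrist_force: [-0.3, 0.3, -1.2]
gripper_width: 0.0363
```

```bash
python3 - <<'E'
from h import *
s=snap('wrist','w3.png'); im=s['image']
go([.461,-.106,.011],38.9)
hsv=cv2.cvtColor(im,cv2.COLOR_RGB2HSV); b=((hsv[...,1]>55)&(hsv[...,2]>90)&(hsv[...,0]<30)).astype(np.uint8)
n,l,st,ce=cv2.connectedComponentsWithStats(b)
for i in range(1,n):
    if st[i,4]>200: print(st[i],ce[i].round(1),onz(s,ce[i],0.018)[:2].round(4))
E
```

```text
t 6.97 pos [ 0.4617 -0.1138  0.172 ] yaw 38.4 row [0.805 0.032 0.022] turn -0.0014 q [-0.5  -0.05  1.93  0.    1.26 -1.17] w 0.0365 F [ 0.   0.4 -1.1]
[492 179  41  34 776] [511.8 194.2] [0.5707 0.0025]
[306 206  32  34 534] [321.2 221.3] [ 0.4617 -0.113 ]
[441 232  37  35 687] [458.4 248.2] [ 0.569  -0.0583]
[368 237  32  34 581] [382.3 252.6] [ 0.5203 -0.1019]
[482 279  37  34 700] [499.4 294.4] [ 0.6282 -0.0666]
```

View pics/w3.png

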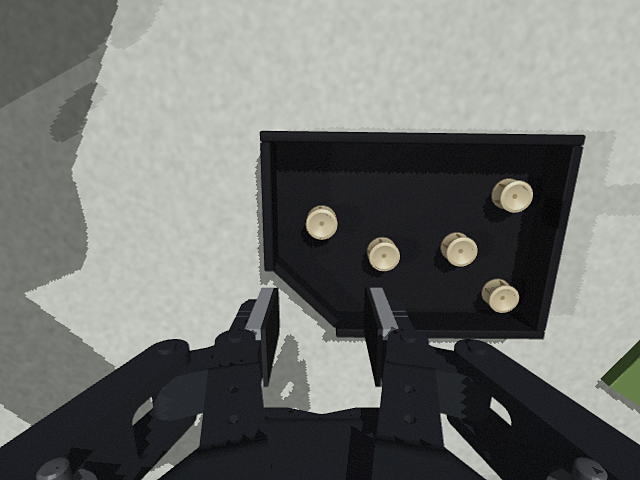

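All five vertebrae are inside the tray. The stray is at (321,221) and let go. Moves only turn the tool about its own axis, so I need a way to tilt. While travelling empty, I'll carefully check how the controller behaves at the edge of its reach.

Emit:
carry_out:
  deltas:
    - [-0.5, -0.79, 0.61, 0]
    - [-0.5, -0.79, 0.61, 0]
    - [-0.5, -0.79, 0.61, 0]
    - [-0.5, -0.79, 0.61, 0]
    - [-0.5, -0.79, 0.61, 0]
    - [-0.5, -0.79, 0.61, 0]

```text
time: 7.47
tool_pos: [0.6589, -0.163, 0.2716]
ee_rot: [0.668, -0.233, 0.668, 0.232]
wrist_force: [0.9, 0.1, 1.1]
gripper_width: 0.036
```

Emit:
carry_out:
  deltas:
    - [-0.1, -0.79, 0.61, 0]
    - [-0.1, -0.79, 0.61, 0]
    - [-0.1, -0.79, 0.61, 0]
    - [-0.1, -0.79, 0.61, 0]
    - [-0.1, -0.79, 0.61, 0]
    - [-0.1, -0.79, 0.61, 0]

```text
time: 7.97
tool_pos: [0.836, -0.207, 0.2831]
ee_rot: [0.67, -0.234, 0.665, 0.231]
wrist_force: [56.7, -16.1, 70.3]
gripper_width: 0.0365
```

```bash
python3 - <<'E'
from h import *
go([.461,-.106,.011],38.9); print(rot()[:,0])
s=load('wrist')
for p in [(262,132),(585,136),(543,338)]: print(onz(s,p,.04).round(4))
E
```

```text
t 7.97 pos [ 0.836  -0.207   0.2831] yaw 38.4 row [ 1.345  1.568 -1.164] turn -0.0015 q [-0.38  1.08  0.18  0.    1.87 -1.05] w 0.0365 F [ 56.7 -16.1  70.3]
[ 0.00787615 -0.00112192 -0.99996835]
[ 0.3833 -0.0835  0.04  ]
[0.5701 0.0607 0.04  ]
[ 0.6717 -0.0713  0.04  ]
```

That test didn't help. At the reach limit the tool stays vertical and the joint meets its stop, with the wrist at about 90 N, so I won't go there again. The tray must pivot about the jaw axis instead.

Plan:
- Pinch the +y wall near its +x end and raise that end, with the -x edge staying on the bench, so the bones slide to the -x end.
- Pinch the free +x -y corner diagonally, so the jaw axis lies across the pouring direction and the tray tips towards the pouring corner.

Emit:
carry_out:
  deltas:
    - [0, 0.2, -0.15, 0.01]
    - [0, 0.79, -0.61, 0.12]
    - [0, 0.79, -0.61, 0.12]
    - [0, 0.79, -0.61, 0.12]
    - [0, 0.79, -0.61, 0.12]
    - [0, 0.79, -0.61, 0.12]
    - [0, 0.79, -0.61, 0.12]
    - [0, 0.79, -0.61, 0.12]
  hand: -0.3

```text
time: 8.63
tool_pos: [0.6374, -0.1567, 0.2807]
ee_rot: [0.707, 0.032, 0.705, -0.031]
wrist_force: [0.4, -0.3, 0.4]
gripper_width: 0.03
```

```bash
python3 - <<'E'
from h import *
go([.5213,.0195,.1],-52.4)
E
```

```text
t 8.63 pos [ 0.6374 -0.1567  0.2807] yaw -5.1 row [ 0.903  0.824 -0.659] turn 0.1313 q [-0.43  0.34  1.28  0.    1.52 -0.34] w 0.03 F [ 0.4 -0.3  0.4]
```

Emit:
carry_out:
  deltas:
    - [0.2, 0.82, -0.66, 0.131]
    - [0.5, 0.82, -0.66, 0.131]
    - [0.9, 0.82, -0.66, 0.131]
    - [0.9, 0.82, -0.66, 0.131]
    - [0.9, 0.82, -0.66, 0.131]
    - [0.9, 0.82, -0.66, 0.131]
    - [0.9, 0.82, -0.66, 0.131]
    - [0.9, 0.82, -0.66, 0.131]
    - [0.9, 0.82, -0.66, 0.131]

```text
time: 9.38
tool_pos: [0.5224, 0.0168, 0.0992]
ee_rot: [0.637, 0.309, 0.635, -0.309]
wrist_force: [0.0, -0.2, -0.5]
gripper_width: 0.0299
```

```bash
python3 - <<'E'
from h import *
go([.5213,.0195,.018],-52.4)
s=snap('wrist','w4.png')
E
```

```text
t 9.38 pos [0.5224 0.0168 0.0992] yaw -51.8 row [ 0.406  0.003 -0.015] turn 0.0016 q [-0.2   0.17  1.86 -0.    1.11  0.71] w 0.0299 F [ 0.  -0.2 -0.5]
```

View pics/w4.png

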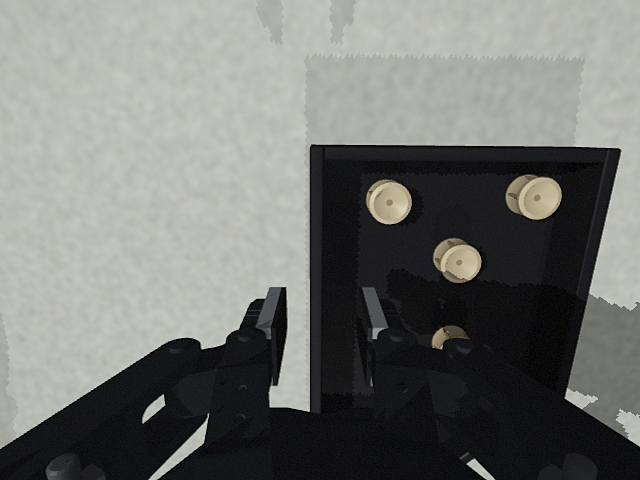

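The +y wall (columns 311–323) lies between the fingers (285 to 363), and vertebra2 at (388,202) is inboard of them. I'll go nearer the +x end with a narrower opening, so that gravity can pivot the tray.

Emit:
carry_out:
  deltas:
    - [0.0, 0.12, -0.02, 0.002]
    - [0.1, 0.12, -0.02, 0.002]
    - [0.25, 0.12, -0.02, 0.002]
    - [0.35, 0.12, -0.02, 0.002]
    - [0.39, 0.12, -0.02, 0.002]
    - [0.39, 0.12, -0.02, 0.002]
    - [0.39, 0.12, -0.02, 0.002]
  hand: -0.47

```text
time: 10.02
tool_pos: [0.5448, 0.0324, 0.0264]
ee_rot: [0.638, 0.315, 0.629, -0.313]
wrist_force: [0.6, 0.0, 0.3]
gripper_width: 0.0225
```

Emit:
carry_out:
  deltas:
    - [0, 0, 0, 0]
    - [0, 0, 0, 0]
    - [0, 0, 0, 0]
    - [0, 0, 0, 0]
    - [0, 0, 0, 0]
  hand: -1
  grip_force: 20

```text
time: 10.43
tool_pos: [0.5453, 0.0327, 0.0274]
ee_rot: [0.639, 0.315, 0.628, -0.313]
wrist_force: [-0.3, -1.5, 6.1]
gripper_width: 0.0077
```

Emit:
carry_out:
  deltas:
    - [-0.03, 0, 0, 0]
    - [-0.06, 0, 0, 0]
    - [-0.09, 0, 0, 0]
    - [-0.12, 0, 0, 0]
    - [-0.15, 0, 0, 0]
    - [-0.15, 0, 0, 0]
    - [-0.15, 0, 0, 0]

```text
time: 11.02
tool_pos: [0.5436, 0.0332, 0.0559]
ee_rot: [0.638, 0.315, 0.629, -0.313]
wrist_force: [-0.5, -0.6, -3.2]
gripper_width: 0.0074
```

```bash
python3 - <<'E'
from h import *
go([.5213,.0195,.018],-52.4)
s=snap('scene','s1.png'); im=s['image'][140:300,220:440]; cv2.imwrite('pics/s1c.png',cv2.resize(im,None,fx=3.6,fy=3.6,interpolation=2)[:,:,::-1])
E
```

```text
t 11.02 pos [0.5436 0.0332 0.0559] yaw -52.7 row [ 0.188 -0.132 -0.015] turn -0.0008 q [-0.16  0.28  1.83 -0.    1.02  0.76] w 0.0074 F [-0.5 -0.6 -3.2]
```

View pics/s1c.png

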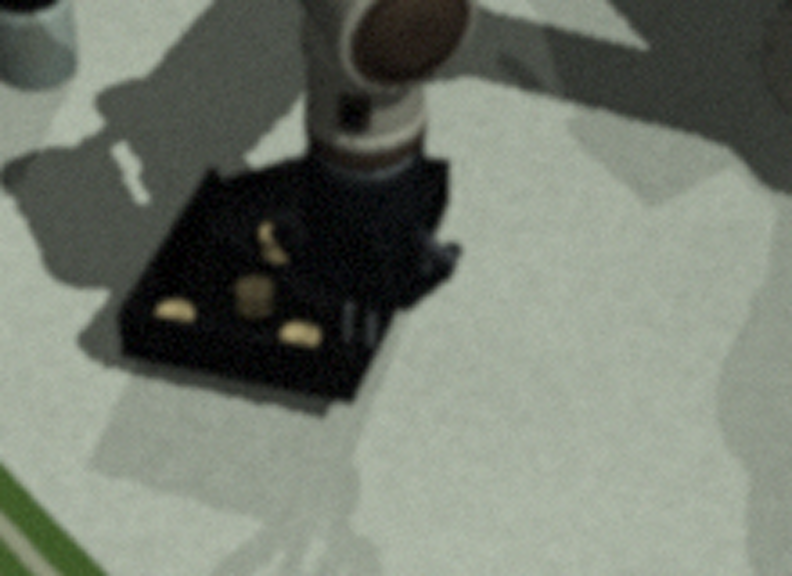

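The scene crop shows the tray's +x edge raised, with a shadow gap under it. vertebra1 at (175,310) and vertebra2 at (300,333) are still up there. I'll lift more, then measure whether it pivots.

Emit:
carry_out:
  deltas:
    - [-0.04, 0, 0, 0]
    - [-0.08, 0, 0, 0]
    - [-0.12, 0, 0, 0]
    - [-0.16, 0, 0, 0]
    - [-0.2, 0, 0, 0]
    - [-0.2, 0, 0, 0]
    - [-0.2, 0, 0, 0]

```text
time: 11.65
tool_pos: [0.5435, 0.0332, 0.0964]
ee_rot: [0.638, 0.315, 0.629, -0.313]
wrist_force: [0.2, 0.4, -3.3]
gripper_width: 0.0073
```

```bash
python3 - <<'E'
from h import *
go([.5213,.0195,.018],-52.4)
a=snap('scene','s2.png')['image'][140:300,220:440]; w=snap('wrist','w5.png')['image']
im=np.hstack([cv2.resize(a,(412,300),interpolation=2),cv2.resize(w,(400,300),interpolation=3)])[:,:800]
cv2.imwrite('pics/m2.png',np.clip(im.astype(float)*1.5,0,255)[:,:,::-1])
E
```

```text
t 11.65 pos [0.5435 0.0332 0.0964] yaw -52.7 row [ 0.39  -0.133 -0.017] turn -0.0008 q [-0.16  0.22  1.81 -0.    1.1   0.76] w 0.0073 F [ 0.2  0.4 -3.3][ WARN:0@2.989] global loadsave.cpp:1063 imwrite_ Unsupported depth image for selected encoder is fallbacked to CV_8U.
```

View pics/m2.png

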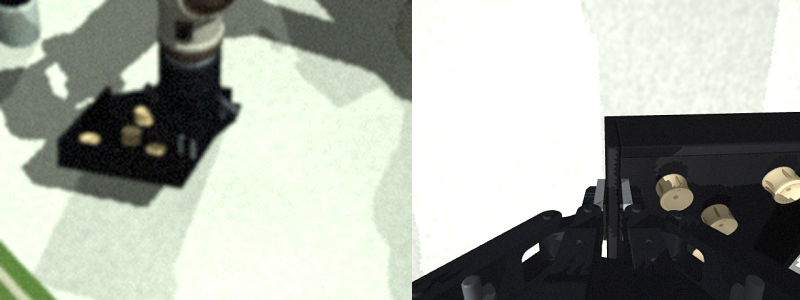

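The wrist view now shows the outer face of the +x wall, so the tray has pivoted about the jaw axis with its +x end up. I'll measure its slopes by triangulating the vertebrae.

```bash
cat >> h.py <<'E'
def blobs(s,box=(0,0,640,480),mn=15):
    im=s['image']; hsv=cv2.cvtColor(im,cv2.COLOR_RGB2HSV); b=((hsv[...,1]>50)&(hsv[...,2]>70)&(hsv[...,0]<30)).astype(np.uint8)
    k=np.zeros_like(b); k[box[1]:box[3],box[0]:box[2]]=1; b*=k
    n,l,st,ce=cv2.connectedComponentsWithStats(b); return [(ce[i].round(1),st[i].tolist()) for i in range(1,n) if st[i,4]>mn]
def tri(a,ua,b,ub):
    o1,d1=ray(a,ua);o2,d2=ray(b,ub); d1/=np.linalg.norm(d1);d2/=np.linalg.norm(d2)
    t=np.linalg.lstsq(np.c_[d1,-d2],o2-o1,rcond=None)[0]; p,q=o1+t[0]*d1,o2+t[1]*d2
    return (p+q)/2,np.linalg.norm(p-q)
E
python3 - <<'E'
from h import *
t=snap('top','t2.png'); s=load('scene'); w=load('wrist')
bs=blobs(s,(225,160,350,270)); bw=blobs(w,mn=150); bt=blobs(t,(290,185,420,320))
for n,b in [('s',bs),('w',bw),('t',bt)]:
    for i in b: print(n,i)
for i in bs:
    for nm,v,bb in [('w',w,bw),('t',t,bt)]:
        for j in bb:
            p,e=tri(s,i[0],v,j[0])
            if e<.01: print(nm,i[0],j[0],p.round(4),e.round(4))
E
```

```text
s (array([296.2, 201.6]), [292, 196, 10, 11, 79])
s (array([267.6, 213.4]), [263, 211, 10, 6, 51])
s (array([302.2, 219.8]), [298, 218, 9, 5, 35])
w (array([596.6, 295.7]), [560, 267, 75, 59, 2960])
w (array([420.8, 309.2]), [391, 278, 60, 60, 2277])
w (array([486.7, 336.5]), [463, 327, 44, 28, 497])
w (array([501.3, 360.5]), [477, 347, 44, 29, 795])
w (array([458.3, 407.9]), [449, 398, 19, 22, 215])
t (array([364.9, 212.9]), [359, 208, 13, 11, 112])
t (array([361.1, 237.8]), [356, 233, 11, 11, 95])
t (array([335.1, 245.5]), [331, 244, 10, 4, 18])
t (array([376.6, 257.1]), [370, 252, 14, 12, 121])
t (array([377.5, 278.4]), [372, 273, 12, 12, 116])
w [296.2 201.6] [596.6 295.7] [0.605  0.0237 0.1857] 0.0046
w [296.2 201.6] [501.3 360.5] [ 0.5773 -0.0209  0.1325] 0.0077
w [296.2 201.6] [458.3 407.9] [ 0.4838 -0.1772 -0.0442] 0.0053
t [296.2 201.6] [361.1 237.8] [ 0.548  -0.0788  0.0752] 0.0067
t [296.2 201.6] [376.6 257.1] [ 0.5124 -0.1254  0.0162] 0.0063
w [267.6 213.4] [596.6 295.7] [ 0.623  -0.089   0.0654] 0.0033
w [267.6 213.4] [458.3 407.9] [-0.2073 -1.7138 -1.779 ] 0.0064
t [267.6 213.4] [364.9 212.9] [ 0.6168 -0.0952  0.0578] 0.0066
w [302.2 219.8] [420.8 309.2] [ 0.5631 -0.0198  0.066 ] 0.004
```

```bash
python3 - <<'E'
from h import *
f=lambda n,x0,y0,x1,y1:cv2.resize(np.clip(load(n)['image'][y0:y1,x0:x1].astype(float)*1.8,0,255).astype(np.uint8),(400,400),interpolation=2)
a=f('top',290,180,430,320); b=f('scene',235,150,355,270); c=f('wrist',240,80,640,480)
cv2.imwrite('pics/m3.png',cv2.resize(np.hstack([a,b]),(800,400))[:,:,::-1])
E
```

```text
(no output)
```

View pics/m3.png

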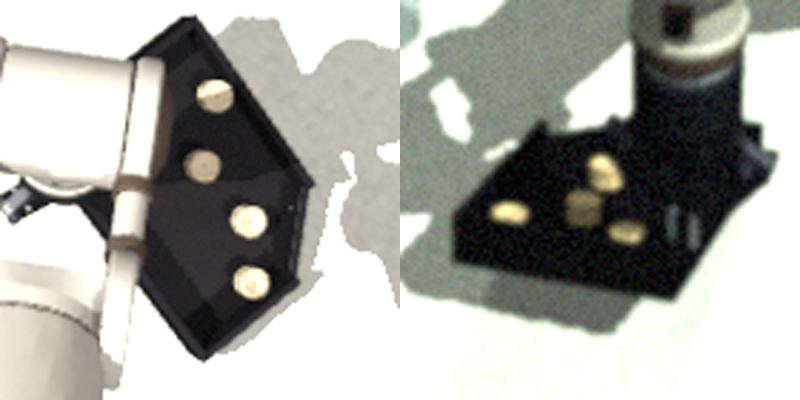

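The top view shows the stray and vertebra4 resting near the slanted wall, and the other bones have moved down towards -x and -y. The tray therefore slopes both ways, with pivot and sag combined. I'll wait a moment and re-measure.

Emit:
carry_out:
  deltas:
    - [0, 0, 0, 0]
    - [0, 0, 0, 0]
    - [0, 0, 0, 0]
    - [0, 0, 0, 0]
    - [0, 0, 0, 0]
    - [0, 0, 0, 0]

```text
time: 12.3
tool_pos: [0.5426, 0.0333, 0.0952]
ee_rot: [0.638, 0.315, 0.63, -0.313]
wrist_force: [-1.1, -0.1, -2.5]
gripper_width: 0.0076
```

```bash
cat >> h.py <<'E'
def chk():
    t=snap('top','t3.png'); s=snap('scene','s3.png'); w=snap('wrist','w6.png')
    g=t['image'].max(2); m=np.zeros_like(g); m[180:325,295:412]=(g[180:325,295:412]<48)*255
    m=cv2.morphologyEx(m,cv2.MORPH_CLOSE,np.ones((5,5))); c=max(cv2.findContours(m,0,2)[0],key=cv2.contourArea)
    print('poly',cv2.approxPolyDP(c,4,True)[:,0].tolist())
    for n,b in [('s',blobs(s,(225,150,350,270))),('w',blobs(w,mn=150)),('t',blobs(t,(290,185,420,320)))]: print(n,[(i[0].tolist(),i[1][4]) for i in b])
    go([.5213,.0195,.018],-52.4)
E
python3 -c "
from h import *
chk()"
```

```text
poly [[354, 186], [336, 200], [346, 200], [341, 263], [335, 266], [338, 279], [362, 305], [394, 279], [399, 244]]
s [([289.4, 195.1], 114)]
w []
t [([334.7, 245.6], 16), ([381.3, 266.5], 555)]
t 12.45 pos [0.5427 0.0333 0.0953] yaw -52.7 row [ 0.386 -0.13  -0.013] turn -0.0008 q [-0.16  0.22  1.81 -0.    1.1   0.76] w 0.0073 F [-0.1 -0.5 -3.8]
```

All five have now run together near the slanted wall (blob at (381,266), area about five bones). Next I fit the tray's pose from the picked corners in both views.

```bash
cat > pose.py <<'E'
from h import *
from scipy.optimize import least_squares
def proj(s,X):
    return cv2.projectPoints(np.array(X,float),cv2.Rodrigues(np.array(s['R']))[0],np.array(s['t'],float),K(s),np.array([s['k1'],0,0,0,0]))[0][:,0]
A,B,C,D,E=[120,-85,40],[120,85,40],[-120,85,40],[-120,-25,40],[-60,-85,40]
def fit(obs,guess):
    def f(v,full=False):
        M=R.from_rotvec(v[:3]).as_matrix(); r=[]
        for s,pts,uv in obs: r.append(proj(s,(np.array(pts)/1000.)@M.T+v[3:])-np.array(uv))
        return np.vstack(r).ravel()
    o=least_squares(f,guess,loss='soft_l1'); M=R.from_rotvec(o.x[:3]).as_matrix()
    pc=M@[-.084,-.049,.005]+o.x[3:]
    print('res px',f(o.x).reshape(-1,2).round(1).tolist())
    print('slope x,y deg',np.degrees(np.arcsin(M[2,:2])).round(1),'tilt',np.degrees(np.arccos(M[2,2])).round(1),'pour',pc.round(3),'c',o.x[3:].round(3)); return M,o.x[3:]
E
python3 - <<'E'
from pose import *
t,s=load('top'),load('scene')
g=np.r_[R.from_euler('z',37.6,degrees=True).as_rotvec(),.53,-.08,.06]
Ab,Bb=[120,-85,0],[120,85,0]
M,c=fit([(t,[A,C,D,E],[(357,185.5),(361.5,305.5),(394.3,279),(399.2,244)]),(s,[A,Ab,Bb,E],[(251.5,214.5),(251.5,228.6),(317.5,239.4),(278.5,186.6)])],g)
# blob outline corners in tray frame at mid height
hsv=cv2.cvtColor(t['image'],cv2.COLOR_RGB2HSV);b=((hsv[...,1]>50)&(hsv[...,2]>70)&(hsv[...,0]<30)).astype(np.uint8)
b[:190]=0;b[:,:345]=0;b[:,420:]=0;b[320:]=0
cn=max(cv2.findContours(b,0,2)[0],key=cv2.contourArea)[:,0]
nrm=M[:,2]; P=c+M@[0,0,.018]
pts=[]
for p in cn:
    o,d=ray(t,p); q=o+d*((P-o)@nrm)/(d@nrm); pts.append(M.T@(q-c))
pts=np.array(pts)*1000; print('blob tray-frame mm min/max',pts.min(0).round(),pts.max(0).round(),'max edge dist from pour',np.hypot(pts[:,0]+84,pts[:,1]+49).max().round())
f=lambda im,x0,y0,x1,y1:cv2.resize(np.clip(im['image'][y0:y1,x0:x1].astype(float)*1.8,0,255).astype(np.uint8),(400,400),interpolation=2)
cv2.imwrite('pics/m4.png',np.hstack([f(t,320,180,430,320) if 0 else f(t,290,180,430,320),f(s,235,150,355,270)])[:,:,::-1])
E
```

```text
res px [[1.6, -1.4], [-1.1, 1.3], [0.2, -0.7], [0.5, -0.0], [-0.0, -0.3], [0.6, 0.4], [0.9, 0.2], [-0.3, 0.1]]
slope x,y deg [19.5  4.6] tilt 20.1 pour [ 0.505 -0.153  0.008] c [ 0.539 -0.066  0.035]
blob tray-frame mm min/max [-116.  -72.   18.] [-46.  24.  18.] max edge dist from pour 75.0
```

View pics/m4.png

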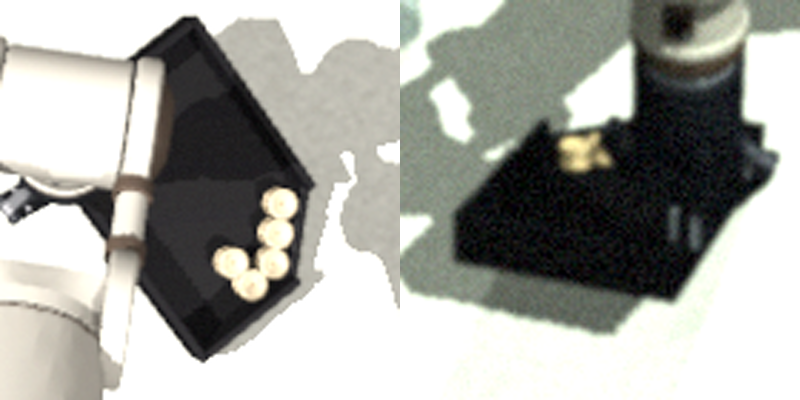

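The bones are bunched in the pouring corner, the farthest about 62 mm from its foot. The fit gives 19.5° along x and about 4.6° along y, with the -x edge still on the bench. I'll tighten the grip and lift a little to see how the slopes change.

Emit:
carry_out:
  deltas:
    - [0, 0, 0, 0]
    - [0, 0, 0, 0]
    - [0, 0, 0, 0]
    - [-0.03, 0, 0, 0]
    - [-0.06, 0, 0, 0]
    - [-0.09, 0, 0, 0]
    - [-0.12, 0, 0, 0]
    - [-0.15, 0, 0, 0]
    - [-0.15, 0, 0, 0]
    - [-0.15, 0, 0, 0]
    - [-0.15, 0, 0, 0]
  grip_force: 45

```text
time: 13.37
tool_pos: [0.5423, 0.0334, 0.1254]
ee_rot: [0.638, 0.315, 0.63, -0.313]
wrist_force: [0.5, 0.6, -2.6]
gripper_width: 0.0064
```

```bash
python3 - <<'E'
from h import *
chk()
E
```

```text
poly [[352, 180], [332, 196], [337, 203], [339, 196], [349, 199], [341, 264], [334, 267], [357, 300], [389, 274], [396, 239], [359, 182]]
s [([292.1, 196.9], 192), ([310.1, 202.3], 28)]
w [([505.4, 372.3], 241), ([451.2, 403.2], 316)]
t [([335.4, 243.7], 26), ([376.5, 260.8], 557)]
t 13.52 pos [0.5422 0.0334 0.1251] yaw -52.7 row [ 0.534 -0.129 -0.013] turn -0.0008 q [-0.16  0.18  1.8  -0.    1.16  0.76] w 0.0066 F [ 0.4 -0.5 -2.5]
```

```bash
cat >> pose.py <<'E'
def polys(t,s):
    out=[]
    for im,(x0,y0,x1,y1),th in [(t,(295,165,412,325),48),(s,(225,130,360,270),50)]:
        g=cv2.GaussianBlur(im['image'].max(2),(3,3),0); m=np.zeros_like(g); m[y0:y1,x0:x1]=(g[y0:y1,x0:x1]<th)*255
        m=cv2.morphologyEx(m,cv2.MORPH_CLOSE,np.ones((7,7))); c=max(cv2.findContours(m,0,2)[0],key=cv2.contourArea)
        out.append(cv2.approxPolyDP(c,3,True)[:,0].tolist())
    return out
E
python3 - <<'E'
from pose import *
for p in polys(load('top'),load('scene')): print(p)
s=load('scene'); g=s['image'].max(2)
# profile rows/cols: print downsampled dark map
for r in range(176,252,3): print(r,''.join('#' if v<45 else ('+' if v<75 else '.') for v in g[r,236:340:2]))
E
```

```text
[[352, 181], [333, 196], [349, 199], [348, 227], [338, 268], [339, 280], [357, 300], [389, 273], [395, 238], [359, 183]]
[[343, 130], [319, 130], [318, 137], [311, 137], [306, 130], [306, 173], [295, 182], [303, 200], [283, 203], [274, 188], [250, 204], [249, 219], [301, 230], [317, 229], [339, 206], [345, 193], [336, 176], [338, 155], [319, 157], [324, 137]]
176 ...............................#++#################.
179 ..............................+#####################
182 ..............................######################
185 ..............................+#####################
188 ...................##..........+##################.+
191 .................+###.........++####################
194 ...............+#######...........##################
197 .............##########+...........#################
200 ..+......+#############+..........+#+.+#############
203 .......+#################++########+...+############
206 ......+#############################################
209 ......+#################################+##++######.
212 ......+####################################+#####+..
215 ......+####################################+####....
218 ......+#######################################+.....
221 .......++++##################################.......
224 .+.............++##########################+........
227 .............+.+++++++++++################..........
230 +..............+++++++++++++++++++##++++#...........
233 ..............+++++++++++++++++++++.................
236 ....+........+++++++++++++++++++....................
239 .............++++++++++++++++++.....................
242 .................++++++++++++.......................
245 ..........................+.........................
248 ....................................................
251 ....................................................
```

```bash
python3 - <<'E'
from pose import *
t,s=load('top'),load('scene')
g=np.r_[R.from_euler('z',37.6,degrees=True).as_rotvec(),.53,-.08,.06]
Ab,Bb=[120,-85,0],[120,85,0]
T=(t,[A,C,D,E],[(355.5,180),(357.5,300.5),(389.5,274),(396,239)]); S=(s,[A,Ab,Bb,E],[(249,204.5),(249,219),(317,230.5),(274,187.5)])
fit([T,S],g); fit([S,(t,[A,E],[(355.5,180),(396,239)])],g)
print(blobs(t,(345,185,420,320)))
E
```

```text
res px [[3.3, -0.7], [-1.1, 0.6], [0.7, -1.9], [0.6, -0.7], [0.6, -0.4], [0.2, 1.2], [0.4, 0.1], [1.7, -0.0]]
slope x,y deg [28.9  4. ] tilt 29.2 pour [ 0.523 -0.141  0.017] c [ 0.552 -0.057  0.057]
res px [[0.7, -0.6], [0.1, 1.1], [0.5, 0.2], [1.6, -0.0], [2.9, -1.0], [0.3, -1.1]]
slope x,y deg [29.1  3.6] tilt 29.4 pour [ 0.524 -0.14   0.018] c [ 0.553 -0.056  0.057]
[(array([376.5, 260.8]), [360, 241, 30, 39, 557])]
```

The tray pivots freely, now about 29° along x with the -x edge still on the bench. The y slope is the doubtful number, so I'll measure it more precisely. The +x wall's edge in the close wrist view should do, since its heading is fixed by the jaws.

```bash
cat >> pose.py <<'E'
def yslope(w,cols=(395,600)):
    g=cv2.GaussianBlur(w['image'].max(2),(5,5),0).astype(int); pts=[]
    for x in range(*cols,4):
        c=g[:330,x]; d=c[6:]-c[:-6]; i=np.where((d<-30))[0]
        if len(i): pts.append((x,i[0]+3))
    pts=np.array(pts,float); print('edge',pts[0],pts[-1],len(pts))
    L=cv2.fitLine(pts.astype(np.float32),cv2.DIST_HUBER,0,.01,.01).ravel(); p=L[2:]
    e=[(x,L[3]+(x-L[2])*L[1]/L[0]) for x in (cols[0],cols[1])]
    o,d1=ray(w,e[0]); _,d2=ray(w,e[1]); n=np.cross(d1,d2); n/=np.linalg.norm(n)
    h=-rot()[:,2]; h[2]=0; h/=np.linalg.norm(h)   # tray +y heading = -tool z
    print('n',n.round(3),'h',h.round(3),'y slope deg',np.degrees(np.arctan2(-(n@h),n[2])).round(2))
E
python3 - <<'E'
from pose import *
w=load('wrist'); yslope(w); yslope(w,(395,500)); yslope(w,(500,620))
E
```

```text
edge [395. 168.] [599. 162.] 52
n [-0.776 -0.625  0.081] h [-0.606  0.795  0.   ] y slope deg 18.5
edge [395. 168.] [499. 165.] 27
n [-0.777 -0.625  0.08 ] h [-0.606  0.795  0.   ] y slope deg 17.93
edge [500. 165.] [616. 162.] 30
n [-0.776 -0.626  0.08 ] h [-0.606  0.795  0.   ] y slope deg 18.71
```

That edge plane is nearly vertical, so the result is ill-conditioned and I'm discarding it. Instead I'll calibrate the two-view fit on the first pictures, where the tray lay flat and the true slopes were 0.

```bash
python3 - <<'E'
from pose import *
t,s=load('top'),load('scene')
t['image']=cv2.imread('pics/top0.png')[:,:,::-1].copy(); s['image']=cv2.imread('pics/scene0.png')[:,:,::-1].copy()
for p in polys(t,s): print(p)
g=s['image'].max(2)
for r in range(176,264,3): print(r,''.join('#' if v<45 else ('+' if v<75 else '.') for v in g[r,250:350:2]))
E
```

```text
[[354, 194], [304, 236], [363, 309], [396, 283], [400, 247]]
[[343, 186], [308, 179], [304, 184], [279, 190], [253, 234], [255, 242], [318, 257], [341, 203]]
176 ...............................................+..
179 .............................##+..................
182 ............................+#########+...........
185 ........................+####################++...
188 ....................+###########################..
191 ..............##################################..
194 .............+#################################+..
197 ...........+###################################...
200 ..........+####################################...
203 .........+#############+++####################....
206 ........++############.....##################+....
209 .......++#############.....##################.....
212 .......+##############++...#################......
215 ......+#################++#################+......
218 .....+#####################################.......
221 ....+##############+..+###################+.......
224 ...++#############+.....##################........
227 ...+###############.....#################.........
230 ..+#####+...+#######+...################+.........
233 .+#####+.....########++#################..........
236 ++#######++.+#############...+#########+..........
239 ++#######################.....+########...........
242 ..+######################.....+#######............
245 .....+###############################+............
248 ...........++########################.............
251 ..................+#################..............
254 ........................+###########..............
257 ..............................+####...............
260 ..................................................
263 ..................................................
```

```bash
python3 - <<'E'
from pose import *
t,s=load('top'),load('scene')
g=np.r_[R.from_euler('z',37.6,degrees=True).as_rotvec(),.53,-.08,.0]
Ab,Bb=[120,-85,0],[120,85,0]
T=(t,[A,C,D,E],[(354.8,193.3),(363,309.5),(397,283),(400.5,247.5)])
fit([T,(s,[A,Ab,Bb,E],[(254,232.5),(255,243),(318.5,258),(279.5,190)])],g)
fit([T,(s,[Ab,Bb,E],[(255,243),(318.5,258),(279.5,190)])],g)
E
```

```text
res px [[1.3, -2.8], [-0.4, 0.4], [0.2, -1.1], [0.5, 0.3], [0.4, -0.6], [0.4, 0.7], [0.7, 0.3], [0.1, 0.0]]
slope x,y deg [5.9 0.5] tilt 5.9 pour [ 0.493 -0.167 -0.012] c [ 0.53  -0.077 -0.007]
res px [[0.9, -2.6], [-0.3, 0.5], [0.2, -1.1], [0.4, 0.3], [0.4, -0.2], [1.1, 0.5], [0.2, 0.2]]
slope x,y deg [ 7.3 -1.2] tilt 7.4 pour [ 0.495 -0.167 -0.014] c [ 0.53  -0.077 -0.009]
```

The flat pictures show a bias of about +6° in x and about 0° in y. So y is really around 4°, and the tray may still touch the bench. I'll grip harder and lift clear, then measure again.

Emit:
carry_out:
  deltas:
    - [0, 0, 0, 0]
    - [0, 0, 0, 0]
    - [-0.03, 0, 0, 0]
    - [-0.08, 0, 0, 0]
    - [-0.14, 0, 0, 0]
    - [-0.2, 0, 0, 0]
    - [-0.26, 0, 0, 0]
    - [-0.32, 0, 0, 0]
    - [-0.35, 0, 0, 0]
    - [-0.35, 0, 0, 0]
    - [-0.35, 0, 0, 0]
    - [-0.35, 0, 0, 0]
  grip_force: 100

```text
time: 14.52
tool_pos: [0.5411, 0.0337, 0.1946]
ee_rot: [0.637, 0.315, 0.63, -0.313]
wrist_force: [-0.3, 0.2, -2.9]
gripper_width: 0.0049
```

```bash
python3 - <<'E'
from pose import *
chk()
t,s=load('top'),load('scene')
for p in polys(t,s): print(p)
g=s['image'].max(2)
for r in range(155,230,3): print(r,''.join('#' if v<45 else ('+' if v<75 else '.') for v in g[r,226:340:2]))
E
```

```text
poly [[345, 180], [336, 188], [351, 189], [339, 271], [341, 281], [359, 300], [393, 273], [400, 236], [365, 181]]
s [([296.6, 178.4], 278)]
w [([503.7, 372.0], 288), ([447.8, 402.9], 321)]
t [([335.6, 240.0], 51), ([379.6, 258.5], 633), ([330.9, 265.5], 41)]
t 14.67 pos [0.541  0.0337 0.1944] yaw -52.7 row [ 0.881 -0.127 -0.01 ] turn -0.0008 q [-0.16  0.1   1.74 -0.    1.3   0.76] w 0.0043 F [-0.9  0.4 -3.8]
[[354, 174], [337, 188], [351, 189], [350, 222], [340, 279], [358, 300], [392, 273], [399, 235], [361, 175]]
[[339, 131], [304, 130], [304, 149], [294, 159], [306, 176], [314, 178], [313, 186], [307, 186], [305, 181], [282, 183], [273, 168], [248, 182], [247, 199], [318, 207], [340, 187], [346, 170], [339, 160]]
155 ..................................+######################
158 .................................+#######################
161 ..........+........................######################
164 +............+......................###################..
167 +.......................++...........################+...
170 .....................+###+............###############+..#
17
[... 475 characters left out ...]
###############...
197 ..........+#########################################.....
200 ..........++++####################################+......
203 ..................++++++#########################........
206 .................+...........++++##############..........
209 ....................................+.++++..++...........
212 ....+....................................................
215 .........................................................
218 .....+.........+.+.......................................
221 .........................................................
224 .........................................................
227 ....................+....................................
```

```bash
python3 - <<'E'
from pose import *
t,s=load('top'),load('scene')
g=np.r_[R.from_euler('z',37.6,degrees=True).as_rotvec(),.53,-.08,.1]
Ab,Bb=[120,-85,0],[120,85,0]
T=(t,[A,C,D,E],[(357.5,173),(358.5,300.5),(392.5,273.5),(399.5,235.5)]); S=(s,[A,Ab,Bb,E],[(247.5,183),(247,199),(318,208),(273,167.5)])
M,c=fit([T,S],g); print((M@np.array([.08,.081,.037])+c).round(3)); print(blobs(t,(345,185,420,320)))
a,ea=tri(t,(357.5,173),s,(247.5,183)); e,ee=tri(t,(399.5,235.5),s,(273,167.5)); print('A',a,ea,'E',e,ee,'AE slope',np.degrees(np.arcsin((a-e)[2]/.18)),np.linalg.norm(a-e))
b=bot.sense(); print(b['tool_pos'])
from pose import *
E
```

```text
res px [[2.8, -1.1], [-0.7, 1.1], [0.7, -2.7], [0.3, -0.5], [0.2, -0.4], [0.6, 0.6], [0.5, 0.2], [2.2, 0.2]]
slope x,y deg [28.8  5.2] tilt 29.3 pour [ 0.52  -0.138  0.088] c [ 0.55  -0.054  0.129]
[0.542 0.036 0.207]
[(array([379.6, 258.5]), [362, 237, 32, 42, 633])]
A [ 0.67460203 -0.06632201  0.21466776] 0.005645419535144112 E [ 0.55046667 -0.16699143  0.12629918] 0.007012484568963346 AE slope 29.402156497173205 0.18262783289924667
[0.54103155 0.03367037 0.19440279]
```

Now clear of the bench and held steady: x slope about 29°, y slope only about 4–5°, regardless of grip force. The sag depends on how much wall the pads overlap, about 13 mm now. I'll lower the tray, regrip with about 8–9 mm overlap to get more y sag, and repeat.

Emit:
carry_out:
  deltas:
    - [0.04, 0, 0, 0]
    - [0.1, 0, 0, 0]
    - [0.17, 0, 0, 0]
    - [0.24, 0, 0, 0]
    - [0.3, 0, 0, 0]
    - [0.33, 0, 0, 0]
    - [0.35, 0, 0, 0]
    - [0.35, 0, 0, 0]
    - [0.35, 0, 0, 0]

```text
time: 15.42
tool_pos: [0.5427, 0.0333, 0.1257]
ee_rot: [0.638, 0.315, 0.629, -0.313]
wrist_force: [-0.0, 0.2, -3.3]
gripper_width: 0.0045
```

Emit:
carry_out:
  deltas:
    - [0, 0, 0, 0]
    - [0.03, 0, 0, 0]
    - [0.07, 0, 0, 0]
    - [0.12, 0, 0, 0]
    - [0.17, 0, 0, 0]
    - [0.22, 0, 0, 0]
    - [0.27, 0, 0, 0]
    - [0.32, 0, 0, 0]
    - [0.37, 0, 0, 0]
    - [0.41, 0, 0, 0]
    - [0.44, 0, 0, 0]
    - [0.45, 0, 0, 0]
  grip_force: 20

```text
time: 16.42
tool_pos: [0.5422, 0.0334, 0.0338]
ee_rot: [0.637, 0.315, 0.631, -0.313]
wrist_force: [0.4, 1.0, -0.1]
gripper_width: 0.0047
```

```bash
python3 - <<'E'
from pose import *
chk()
for p in polys(load('top'),load('scene')): print(p)
E
```

```text
poly [[358, 197], [346, 206], [340, 262], [335, 264], [338, 278], [367, 313], [400, 287], [404, 251]]
s [([299.3, 190.0], 112)]
w []
t [([387.2, 278.0], 480)]
t 16.57 pos [0.5432 0.0331 0.0353] yaw -52.7 row [ 0.086 -0.129 -0.013] turn -0.0009 q [-0.16  0.31  1.84 -0.    0.98  0.76] w 0.0045 F [-0.7 -0.5 -1.8]
[[359, 197], [346, 207], [338, 278], [368, 312], [400, 286], [404, 251]]
[[348, 136], [346, 143], [326, 148], [319, 158], [313, 158], [297, 136], [307, 154], [307, 179], [302, 182], [306, 184], [306, 193], [291, 197], [290, 188], [297, 184], [279, 185], [256, 228], [257, 239], [320, 251], [327, 233], [344, 221], [338, 214], [344, 183], [339, 182], [328, 191], [321, 191], [320, 183], [325, 171], [346, 160], [348, 144], [352, 143]]
```

Emit:
carry_out:
  deltas:
    - [0.01, 0, 0, 0]
    - [0.025, 0, 0, 0]
    - [0.035, 0, 0, 0]
    - [0.038, 0, 0, 0]
    - [0.038, 0, 0, 0]

```text
time: 16.98
tool_pos: [0.5445, 0.033, 0.029]
ee_rot: [0.638, 0.315, 0.629, -0.313]
wrist_force: [-1.7, 0.3, 4.9]
gripper_width: 0.0047
```

Emit:
carry_out:
  deltas:
    - [0, 0, 0, 0]
    - [0, 0, 0, 0]
    - [0, 0, 0, 0]
    - [0, 0, 0, 0]
    - [0, 0, 0, 0]
  hand: -0.47

```text
time: 17.4
tool_pos: [0.5434, 0.0331, 0.0277]
ee_rot: [0.638, 0.315, 0.63, -0.313]
wrist_force: [0.1, -0.1, -0.6]
gripper_width: 0.0225
```

```bash
python3 - <<'E'
from pose import *
chk()
t=load('top')
for p in polys(t,load('scene')): print(p)
for p in [(358,196.5),(368,312.5),(400.5,286.5),(404.5,250.5)]: print(onz(t,p,.04).round(4))
b=blobs(t,(345,185,420,320))[0]; print(onz(t,b[0],.023),b)
E
```

```text
poly [[359, 197], [345, 208], [345, 236], [336, 264], [338, 278], [367, 313], [401, 286], [404, 251]]
s [([301.2, 188.1], 77), ([294.7, 194.4], 24)]
w []
t [([387.7, 278.0], 477)]
t 17.55 pos [0.5435 0.0331 0.0277] yaw -52.7 row [ 0.047 -0.13  -0.013] turn -0.0008 q [-0.16  0.33  1.84 -0.    0.97  0.76] w 0.0226 F [-0.1  0.1 -0.1]
[[359, 198], [346, 208], [338, 277], [368, 312], [400, 286], [404, 251]]
[[348, 138], [345, 146], [329, 149], [319, 160], [313, 160], [297, 138], [306, 154], [307, 179], [302, 182], [306, 192], [291, 197], [290, 188], [296, 184], [279, 185], [256, 228], [257, 239], [319, 252], [330, 234], [345, 221], [338, 215], [344, 183], [328, 193], [320, 193], [319, 186], [324, 173], [338, 170], [347, 160], [348, 147], [352, 146]]
[ 0.6589 -0.0786  0.04  ]
[ 0.3738 -0.0964  0.04  ]
[ 0.4352 -0.1767  0.04  ]
[ 0.5229 -0.1893  0.04  ]
[ 0.45729609 -0.14856268  0.023     ] (array([387.7, 278. ]), [372, 258, 29, 38, 477])
```

The tray is flat again with the bones still bunched. I'll shift 15 mm back along the wall and raise the fingers 4 mm for the shallower grip, then lift in the same way.

Emit:
carry_out:
  deltas:
    - [-0.02, -0.04, 0, 0]
    - [-0.02, -0.075, 0, 0]
    - [-0.02, -0.075, 0, 0]
    - [-0.02, -0.075, 0, 0]

```text
time: 17.88
tool_pos: [0.5311, 0.0237, 0.0317]
ee_rot: [0.637, 0.315, 0.63, -0.313]
wrist_force: [0.3, 0.3, -0.5]
gripper_width: 0.0224
```

Emit:
carry_out:
  deltas:
    - [0, 0, 0, 0]
    - [0, 0, 0, 0]
    - [0, 0, 0, 0]
    - [0, 0, 0, 0]
    - [0, 0, 0, 0]
  hand: -1
  grip_force: 25

```text
time: 18.3
tool_pos: [0.5316, 0.024, 0.0318]
ee_rot: [0.638, 0.315, 0.63, -0.313]
wrist_force: [-1.8, -0.6, 2.7]
gripper_width: 0.0068
```

Emit:
carry_out:
  deltas:
    - [-0.02, 0, 0, 0]
    - [-0.06, 0, 0, 0]
    - [-0.1, 0, 0, 0]
    - [-0.15, 0, 0, 0]
    - [-0.2, 0, 0, 0]
    - [-0.25, 0, 0, 0]
    - [-0.3, 0, 0, 0]
    - [-0.35, 0, 0, 0]
    - [-0.35, 0, 0, 0]
    - [-0.35, 0, 0, 0]

```text
time: 19.13
tool_pos: [0.5314, 0.0242, 0.1026]
ee_rot: [0.638, 0.315, 0.629, -0.313]
wrist_force: [0.5, -0.9, -2.9]
gripper_width: 0.0072
```

```bash
python3 - <<'E'
from pose import *
chk()
t,s=load('top'),load('scene')
for p in polys(t,s): print(p)
g=s['image'].max(2)
for r in range(180,256,3): print(r,''.join('#' if v<45 else ('+' if v<75 else '.') for v in g[r,226:340:2]))
E
```

```text
poly [[358, 191], [337, 205], [354, 209], [346, 268], [339, 274], [345, 292], [365, 311], [396, 284], [399, 248]]
s [([295.1, 194.3], 87)]
w []
t [([339.8, 252.6], 19), ([381.0, 274.8], 564)]
t 19.28 pos [0.5303 0.0243 0.1011] yaw -52.7 row [ 0.415 -0.053 -0.012] turn -0.0008 q [-0.18  0.18  1.85 -0.    1.11  0.74] w 0.0072 F [ 0.4 -0.  -2.2]
[[356, 192], [338, 205], [354, 209], [346, 268], [339, 274], [343, 276], [343, 289], [359, 310], [365, 310], [395, 284], [399, 248]]
[[348, 130], [307, 130], [308, 177], [296, 188], [300, 198], [292, 200], [288, 191], [280, 189], [255, 218], [257, 233], [301, 237], [322, 233], [347, 194], [345, 180], [338, 177], [338, 159], [322, 162], [321, 155], [326, 141], [341, 138]]
180 +++.....................+............####################
183 ++......+...........................+####################
186 +...................................#####################
189 +..........................++....+++#####################
192 ....+.....................######.....####################
195 ........................+#######+....+.##################
198 .....
[... 530 characters left out ...]
#############.....
225 ..............+####################################......
228 ..............+###################################.......
231 ...............+#################################........
234 ...............++++#############################+........
237 ..................++++++++++++++++++++++#+...............
240 ..................++++++++++++++++++++++.................
243 .............................++++++++++..................
246 .........................................................
249 .........................................................
252 .........................................................
255 .........................................................
```

```bash
python3 - <<'E'
from pose import *
t,s=load('top'),load('scene')
g=np.r_[R.from_euler('z',37.6,degrees=True).as_rotvec(),.52,-.09,.05]
Ab,Bb=[120,-85,0],[120,85,0]
T=(t,[A,C,D,E],[(358.5,190.5),(363,310.5),(396,284),(399.5,248)]); S=(s,[A,Ab,Bb,E],[(255,218.5),(256,233),(321,236),(279.5,190.5)])
M,c=fit([T,S],g); print((M@np.array([.08,.081,.04])+c).round(3))
E
```

```text
res px [[0.7, -1.3], [0.7, 0.8], [-0.4, -1.7], [0.0, 0.2], [-0.8, -0.2], [0.5, -0.0], [0.6, 0.5], [1.2, 0.1]]
slope x,y deg [19.3 10.9] tilt 22.4 pour [ 0.494 -0.154 -0.008] c [ 0.527 -0.068  0.025]
[0.531 0.023 0.103]
```

The y slope is now about 11° and x about 19°, almost exactly the asked direction. I'll tighten the grip and lift clear.

Emit:
carry_out:
  deltas:
    - [0, 0, 0, 0]
    - [0, 0, 0, 0]
    - [0, 0, 0, 0]
    - [-0.03, 0, 0, 0]
    - [-0.08, 0, 0, 0]
    - [-0.15, 0, 0, 0]
    - [-0.23, 0, 0, 0]
    - [-0.31, 0, 0, 0]
    - [-0.4, 0, 0, 0]
    - [-0.48, 0, 0, 0]
    - [-0.53, 0, 0, 0]
    - [-0.55, 0, 0, 0]
  grip_force: 70

```text
time: 20.28
tool_pos: [0.5307, 0.0244, 0.2144]
ee_rot: [0.639, 0.315, 0.628, -0.312]
wrist_force: [0.1, 0.3, -2.8]
gripper_width: 0.0055
```

Emit:
carry_out:
  deltas:
    - [0, 0, 0, 0]
    - [0, 0, 0, 0]
    - [0, 0, 0, 0]
    - [0, 0, 0, 0]
    - [0, 0, 0, 0]
    - [0, 0, 0, 0]
    - [0, 0, 0, 0]
    - [0, 0, 0, 0]

```text
time: 20.95
tool_pos: [0.5294, 0.0245, 0.2115]
ee_rot: [0.638, 0.315, 0.63, -0.313]
wrist_force: [0.7, -0.1, -2.6]
gripper_width: 0.0056
```

```bash
python3 - <<'E'
from pose import *
chk()
t,s=load('top'),load('scene')
for p in polys(t,s): print(p)
g=s['image'].max(2)
for r in range(140,226,3): print(r,''.join('#' if v<45 else ('+' if v<75 else '.') for v in g[r,226:340:2]))
E
```

```text
poly [[360, 181], [342, 193], [356, 193], [358, 206], [348, 269], [340, 278], [360, 309], [368, 312], [402, 282], [406, 244]]
s [([296.9, 163.9], 149)]
w []
t [([341.5, 247.3], 59), ([386.1, 272.0], 669), ([336.4, 274.3], 56)]
t 21.1 pos [0.5295 0.0245 0.2116] yaw -52.7 row [ 0.968 -0.055 -0.013] turn -0.0008 q [-0.18  0.05  1.75 -0.    1.33  0.74] w 0.0052 F [ 0.4 -0.5 -3.6]
[[361, 181], [343, 193], [358, 195], [357, 227], [350, 247], [345, 288], [361, 310], [369, 311], [402, 282], [405, 243]]
[[341, 130], [306, 130], [305, 140], [295, 148], [305, 167], [290, 170], [288, 160], [278, 158], [252, 185], [253, 201], [320, 202], [348, 162], [350, 152], [341, 143]]
140 #####...............................++++#################
143 ++........................+.........#####################
146 ...................................######################
149 ..................................+######################
152 ...................+...............+#####################
155 .................................+...####################
158 .........................+##+..+..+#+.+################
[... 666 characters left out ...]
#############.....
194 .............######################################......
197 .............+####################################.......
200 .............+###################################........
203 .............++++++++++++++####+#####+++++++++++.........
206 .........................................................
209 .........................................................
212 .........................................................
215 .........................................................
218 .........................................................
221 .........................................................
224 .........................................................
```

```bash
python3 - <<'E'
from pose import *
t,s=load('top'),load('scene')
g=np.r_[R.from_euler('z',37.6,degrees=True).as_rotvec(),.52,-.09,.12]
Ab,Bb=[120,-85,0],[120,85,0]
T=(t,[A,C,D,E],[(363,179.5),(366,312),(402.5,282.5),(406,243.5)]); S=(s,[A,Ab,Bb,E],[(252,185),(252.5,202),(321,203.5),(279,157.5)])
M,c=fit([T,S],g); fit([S,(t,[A,D,E],[(363,179.5),(402.5,282.5),(406,243.5)])],g)
hsv=cv2.cvtColor(t['image'],cv2.COLOR_RGB2HSV);b=((hsv[...,1]>50)&(hsv[...,2]>70)&(hsv[...,0]<30)).astype(np.uint8)
b[:190]=0;b[:,:350]=0;b[:,420:]=0;b[320:]=0
cn=max(cv2.findContours(b,0,2)[0],key=cv2.contourArea)[:,0]; P=c+M@[0,0,.018]; pts=[]
for p in cn:
    o,d=ray(t,p); q=o+d*((P-o)@M[:,2])/(d@M[:,2]); pts.append(M.T@(q-c))
pts=np.array(pts)*1000; print('blob mm',pts.min(0).round(),pts.max(0).round(),'max edge dist',np.hypot(pts[:,0]+84,pts[:,1]+49).max().round())
f=lambda im,x0,y0,x1,y1:cv2.resize(np.clip(im['image'][y0:y1,x0:x1].astype(float)*1.8,0,255).astype(np.uint8),(400,400),interpolation=2)
cv2.imwrite('pics/m5.png',np.hstack([f(t,290,180,430,320),f(s,235,130,355,250)])[:,:,::-1])
E
```

```text
res px [[0.1, -1.1], [0.5, 0.4], [-0.6, -1.1], [0.6, 0.6], [-1.5, 0.3], [0.7, -0.9], [0.5, 0.4], [0.9, 0.3]]
slope x,y deg [17.6 11.6] tilt 21.3 pour [ 0.489 -0.152  0.107] c [ 0.524 -0.066  0.138]
res px [[-1.4, 0.4], [0.9, -0.8], [0.7, 0.2], [0.8, 0.3], [0.1, -0.8], [-0.1, -1.0], [0.9, 0.7]]
slope x,y deg [17.6 11.6] tilt 21.3 pour [ 0.489 -0.153  0.106] c [ 0.524 -0.067  0.137]
blob mm [-118.  -67.   18.] [-51.  30.  18.] max edge dist 81.0
```

View pics/m5.png

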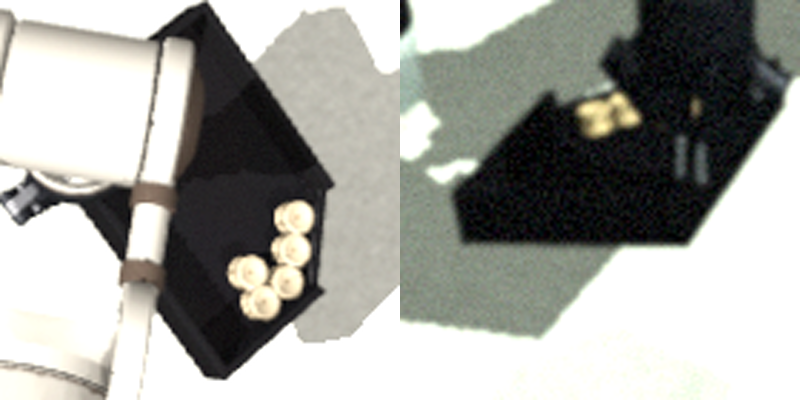

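All five lie bunched at the slanted wall with the tray clear of the bench. One last calibrated cross-check: triangulate the -y wall's two ends now against the flat pictures, and check for creep after a short hold.

Emit:
carry_out:
  deltas:
    - [0, 0, 0, 0]
    - [0, 0, 0, 0]
    - [0, 0, 0, 0]
    - [0, 0, 0, 0]
    - [0, 0, 0, 0]
    - [0, 0, 0, 0]
    - [0, 0, 0, 0]
    - [0, 0, 0, 0]
    - [0, 0, 0, 0]
    - [0, 0, 0, 0]
    - [0, 0, 0, 0]
    - [0, 0, 0, 0]

```text
time: 22.1
tool_pos: [0.5295, 0.0245, 0.2117]
ee_rot: [0.638, 0.315, 0.63, -0.313]
wrist_force: [1.6, -0.3, -3.9]
gripper_width: 0.0053
```

```bash
python3 - <<'E'
from pose import *
chk()
t,s=load('top'),load('scene')
for p in polys(t,s): print(p)
def ae(ta,sa,te,se):
    a,_=tri(t,ta,s,sa);e,_=tri(t,te,s,se); print('A',a.round(3),'E',e.round(3),'slope',np.degrees(np.arctan2(a[2]-e[2],np.hypot(*(a-e)[:2]))).round(1))
ae((354.8,193.3),(254,232.5),(400.5,247.5),(279.5,190))
ae((363,179.5),(252,185),(406,243.5),(279,157.5))
E
```

```text
poly [[360, 181], [342, 193], [356, 193], [358, 206], [348, 269], [340, 278], [360, 309], [368, 312], [402, 282], [406, 244]]
s [([296.9, 163.8], 150)]
w []
t [([341.5, 247.3], 59), ([386.1, 272.0], 670), ([336.6, 274.4], 53)]
t 22.25 pos [0.5295 0.0245 0.2116] yaw -52.7 row [ 0.968 -0.055 -0.014] turn -0.0008 q [-0.18  0.05  1.75 -0.    1.33  0.74] w 0.0056 F [-0.7  0.3 -3.9]
[[361, 181], [343, 193], [358, 195], [357, 227], [350, 247], [345, 288], [361, 310], [369, 311], [402, 282], [405, 242]]
[[341, 130], [306, 130], [305, 140], [295, 148], [305, 167], [290, 170], [288, 160], [278, 158], [251, 186], [253, 201], [320, 202], [348, 162], [350, 152], [341, 143]]
A [ 0.671 -0.074  0.039] E [ 0.532 -0.182  0.027] slope 4.1
A [ 0.662 -0.078  0.194] E [ 0.528 -0.177  0.142] slope 17.4
```

There's no creep: the corners and bone cluster are unchanged over 1 s. The slopes clear the limits even with the bias taken off, so I'm handing in.

```bash
python3 -c "
from cell import bot
print(bot.job_done()); print(bot.sense()['time'])"
```

```text
the job is handed in; nothing more can be done
None
the job is handed in; nothing more can be done
```

I set the stray vertebra gently into the tray, then lifted and tipped the tray. It is now held still with all five bones bunched at the pouring corner. I handed in at about 22 s of the 61 s; no verdict is reported.

**How it was tipped:** The arm can't tilt its tool, so I pinched the +y wall near its +x end. Raising that end let the tray pivot about the jaw axis, and the bones slid into the corner. The first grip gave only about 4–5° of slope across the width. I lowered the tray with the bones still in it, gripped about 4 mm shallower so it sagged more that way, tightened to 70 N and lifted clear.

**Last checks:**

| Check | Measured | Needed |
|---|---|---|
| Slope along length | about 13–18° | over 7° |
| Slope along width | about 11° | over 7° |
| Total tilt | about 17–21° | over 15° |
| Pouring corner above bench | about 10 cm | over 5.5 cm |
| Farthest bone centre from corner | about 68 mm | under 80 mm |

- **Stillness:** the tray and bones showed no movement over the last second, and no bone spilled.
- **Bystanders:** the jar and lens were never approached, but I didn't re-measure them at the end.

**What disagreed:**
- **Length slope:** on the flat starting pictures, my slope measurement read 4–7° too high along the length. The true value is probably nearer 13–15°, and the total tilt nearer 17–18°. That is the thinnest margin, and it's less than the 24–32° your notes suggest.
- **Width slope:** a separate estimate from the wrist camera was too unreliable to use, so I dropped it.
- **Reach test:** an early test at the edge of the arm's reach pushed a joint onto its stop. The wrist force briefly read about 90 N, below the 120 N limit. I backed off and didn't repeat it.

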